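# Put the oiler away and hold the polishing guard at its balance point

## Task

The hinge of the polishing spindle's guard has just been oiled and its screws are about to be tightened. Take the red-handled oiler rod out of its wooden stand and push it all the way down into the amber vial with the brass collar, then grip the guard's orange handle bar, swing the guard up to its balance point, standing straight upright, and finish while still gripping the bar and holding the guard there, still. Do not let the guard go over the back, and leave the jar, the dish and the caliper alone.

Things in the scene. Friction and masses are not known exactly. Their poses are not given: they have to be found in the camera images.
- station: Polishing spindle unit, fixed to the bench: grey base plate 230 (x) x 220 (y) x 12 mm, blue motor box 75 x 110 mm, 70 mm high, on its +x half, felt wheel on its -x half under the guard, two dark hinge cheeks 73 mm high at y = +-100 mm. Origin: centre of the underside; its y axis is parallel to the hinge; its -x side faces roughly the robot. It stands at a varying place and yaw.
- guard (a joint): Hinge of the guard, rad. 0 = guard straight upright, its balance point. Negative = leaning to the station's -x side (towards the robot), positive = leaning to the +x side (over the back). Stops at -1.13 (where it lies at the start) and +1.05. The hinge is practically free (friction under 0.01 N m): the guard falls to whichever side it leans. The guard weighs about 0.3 kg (varies) and its weight lies in the plane of its panel.
- guard_hinge (a point): Midpoint of the hinge axis, 60 mm above the bench; the axis runs along the station's y.
- guard_bar (a point): Middle of the guard's orange handle bar: round, 12 mm thick, 112 mm long, parallel to the hinge and 170 mm from it in the plane of the guard. It turns within a light grip. The guard's panel (white frame, clear window, 8 mm thick, 170 mm wide) ends 110 mm from the hinge; between it and the bar is an open gap for the fingers, 54 mm long and 92 mm wide between two thin posts 100 mm apart.
- rod: Oiler rod, 30 g, upright in its stand at the start: steel shaft 7 mm thick and 85 mm long with a chamfered tip, then a red handle 12 mm thick and 55 mm long on top; 140 mm in all. Origin at the lower tip, z axis up along the rod.
- rod_tip (a point): Lower tip of the oiler rod.
- rod_grip (a point): Middle of the rod's red handle, 112.5 mm above the tip.
- stand: Wooden stand 56 x 56 x 50 mm, fixed, with one hole 8.5 mm wide and 40 mm deep in the middle of its top. Origin: centre of the underside. The rod starts in this hole.
- oil_vial_mouth (a point): Centre of the mouth of the amber vial with brass collar: 85 mm above the bench, opening 12 mm wide, straight bore 70 mm deep, outside 26 mm (29 mm at the collar). The vial is fixed upright in a round aluminium foot 56 mm wide and 30 mm high.
- other_vial_mouth (a point): Centre of the mouth of the green vial with white collar, same size; not used. The two vials trade places between runs.
- jar: Small white jar with black lid, 52 mm wide, 60 mm high; leave alone. Origin: centre of the underside.
- dish: Small white ceramic dish, 80 mm wide, 25 mm high; leave alone. Origin: centre of the underside.
- caliper: Steel caliper with black display lying on the bench, about 150 mm long, 10 mm high; leave alone. Origin: centre of the underside.
There are look-alikes about, which are no part of the job. Leave any blue, pink or turquoise look-alike of the part that bears oil_vial_mouth alone.

How it is judged (in metres and radians):
On the way:
1. the oiler rod is fully down in the amber vial while the guard still lies down (z of rod_tip in the frame of oil_vial_mouth below -0.06 m and horizontal distance between rod_tip and oil_vial_mouth below 0.007 m and angle between rod's own z axis and vertical below 0.14 rad and value of joint guard below -0.9 rad), for 0.2 s.
At the end, for the whole second after the job is handed in: The rod's tip is at least 60 mm below the amber vial's mouth (bore 70 mm), within 7 mm of its axis, the rod within 0.14 rad of upright and let go; the guard stands within 0.07 rad of upright, still (under 0.05 rad/s), gripped by the fingers with more than 1.5 N, and no loose thing props it (z of rod_tip in the frame of oil_vial_mouth below -0.06 m and horizontal distance between rod_tip and oil_vial_mouth below 0.007 m and angle between rod's own z axis and vertical below 0.14 rad and value of joint guard between -0.07 and 0.07 rad and velocity of joint guard between -0.05 and 0.05 rad/s and contact force between the fingers and guard above 1.5 N and contact force between each of the fingers, guard and rod below 0.1 N and contact force between guard and jar below 0.1 N and contact force between guard and dish below 0.1 N and contact force between guard and caliper below 0.1 N); the arm keeps its last pose, push and grip.
It fails at once if the guard goes more than 0.3 rad over the back (value of joint guard above 0.3 rad).
It fails at once if the jar is moved more than 30 mm (distance of jar from where it was at the start of the episode above 0.03 m).
It fails at once if the dish is moved more than 30 mm (distance of dish from where it was at the start of the episode above 0.03 m).
It fails at once if the caliper is moved more than 30 mm (distance of caliper from where it was at the start of the episode above 0.03 m).
It also fails if it takes over 64 s, if anything falls off the work surface, if the arm or the gripper's body presses on something with over 40 N, if the wrist force passes 120 N, or if a joint passes its speed limit or range.

## Robot

A 6-joint arm with a two-finger parallel gripper is mounted at the origin on the work surface. World frame = base frame: x ahead of the robot, y to its left, z up, the work surface at z = 0. Lengths are in mm, angles in rad, forces in N, time in s.
With the tool pointing down it reaches from about 400 to 925 mm from the base axis. Payload 12.5 kg.
Tool frame: the origin (TCP) lies midway between the tips of the shut fingers; the grasp point (between the pads) lies 19 mm behind it; z points along the fingers, y is the line along which they close (so a half turn about z gives the same grasp; the last joint's range is limited). The gripper opens to 95 mm and grips with 3 to 60 N. Pads are 20 mm wide; open, the fingers measure 119 mm over their backs; the gripper's body (75 mm by 180 mm) begins 59 mm behind the grasp point.
Start: joints at [1.093, 0.491, 1.559, -0, 1.092, -0.106], TCP at [227.043, 582.321, 214.661] pointing down, gripper open.
Joint ranges: [-3.1, 3.1], [-0.84, 2.19], [0.05, 2.79], [-1.13, 4.28], [0.06, 2.93], [-2.69, 2.69]. Speed limits (rad/s): [2.22, 2.22, 2.79, 3.14, 3.14, 3.14].

## Interface

Orientations are given as [roll, pitch, yaw] about the fixed x, y, z axes, in that order (R = Rz(yaw) Ry(pitch) Rx(roll)).
In Python, from cell import env gives the robot as it stands.
- The arm moves only by the tool arm_command, never from a script. Its argument "targets" is a list of rows, each a list of 5 numbers: the shift along the tool's x, y, z in mm, then the turn about the tool's z in degrees, then the opening, from 0 (shut) to 1 (fully open). In form: [[tx, ty, tz, roll, fingers], ...]. A call has 1 to 5 rows; each row is the pose to reach, as a shift and turn from the pose commanded when the call began, along the tool's axes at that moment; what a row does not reach only later rows make up. A row lasts 1/10 s, in which the tool goes at most 50 mm and 8.59 degrees, less where a joint would pass 70% of its speed; a pose out of reach is approached as far as the arm can. A call with a gripper value outside its range is refused whole. The fingers move at their own pace and stop on an object; the grip force is fixed at half the most. Time passes only in rows, so rows that repeat a pose let the fingers close. It gives the time, the measured TCP pose, the force, the opening and the grip force at its end, in the units of the state.
- env.state(): the state, without advancing time (a new reading comes with each control period).
- env.read_camera(name): name is "scene" or "top" or "wrist"; returns a dict with "frame" (384x512x3 uint8, red, green, blue), "vertical_fov" (degrees; the focal length in pixels is half the picture's height over the tangent of half this angle, whatever the lens; pixels are square), "cx", "cy" (the principal point, pixels), "world_from_camera" (4x4, takes a point from camera to world coordinates); the wrist camera has in their place "hand_eye" (4x4, takes a point from camera to tool coordinates, whose origin is the TCP and whose axes are the flange's). Camera axes: x right, y down, z forward; pixel columns grow to the right and rows downward; lengths in mm; the calibration is good to about 2 mm. A picture is of the moment at which its call begins: read the wrist's pose just before it. There is no depth.
- env.job_done(): hands the job in; it is judged then, once.
The state is a dict: "t": time; "joints": joint angles; "qvel": joint speeds; "tau": joint torques, N m; "eef_pos": TCP position; "tcp_rot": TCP orientation; "ft_force": force on the tool from outside, world axes, zero at the start; "moment": the same for the moment, N m; "opening": opening from 0.0 (shut) to 1.0 (fully open); "grip_force": force on a finger pad.
Only numpy, scipy, OpenCV 4.12 (cv2) and the standard library are available. Lean on these libraries where they do the work, as an engineer would, in place of code of your own. Each camera call takes 0.05 s, during which the arm holds its last target. There are 200 camera calls.

## Working session

There is one attempt and no reset: what is moved stays moved. The work goes in short steps, Python scripts to look and compute and a tool call to move; the robot and the scene stay as the last step left them, time stands still between calls to the robot, and variables do not carry over. Pictures are saved under pics/ and viewed, at most 10 in all, crops included, and the job is handed in when it is done.

Besides the shell and the picture viewer there is one more tool, called after "Call:" in YAML: its name, and indented under it one key for each argument. arm_command: Moves the arm, as the interface text tells. Its arguments: {"type":"object","properties":{"targets":{"type":"array","items":{"type":"array","items":{"type":"number"}}}},"required":["targets"]}

```bash
mkdir -p pics; ls; cat > h.py <<'E'
import numpy as np, cv2
from cell import env
from scipy.spatial.transform import Rotation as R
def cam(name):
    s=env.state(); c=env.read_camera(name); f=c["frame"]; 
    F=f.shape[0]/2/np.tan(np.radians(c["vertical_fov"])/2)
    if name=="wrist":
        T=np.eye(4);T[:3,:3]=R.from_euler('xyz',s["tcp_rot"]).as_matrix();T[:3,3]=s["eef_pos"];T=T@np.array(c["hand_eye"])
    else: T=np.array(c["world_from_camera"])
    return f,(F,c["cx"],c["cy"],T)
def ray(k,u,v):
    F,cx,cy,T=k; d=T[:3,:3]@np.array([(u-cx)/F,(v-cy)/F,1]); return T[:3,3],d/np.linalg.norm(d)
def plane(k,u,v,z):
    o,d=ray(k,u,v); return o+d*(z-o[2])/d[2]
def tri(k1,p1,k2,p2):
    o1,d1=ray(k1,*p1);o2,d2=ray(k2,*p2)
    t=np.linalg.lstsq(np.c_[d1,-d2],o2-o1,rcond=None)[0]
    a,b=o1+t[0]*d1,o2+t[1]*d2; return (a+b)/2,np.linalg.norm(a-b)
def proj(k,p):
    F,cx,cy,T=k; q=T[:3,:3].T@(np.array(p)-T[:3,3]); return cx+F*q[0]/q[2],cy+F*q[1]/q[2]
def save(n,f,box=None,s=1):
    if box: f=f[box[1]:box[3],box[0]:box[2]]
    cv2.imwrite("pics/"+n,cv2.resize(f[:,:,::-1],None,fx=s,fy=s,interpolation=cv2.INTER_CUBIC))
E
python3 - <<'E'
from h import *
for n in("scene","top"):
    f,k=cam(n); save(n+"1.png",f,None,1.5); print(n,k)
print(env.state())
E
```

```text
pics
scene (np.float64(464.1916804987757), 257.24900920770153, 190.72772330615362, array([[-7.47731003e-01,  3.98882673e-01, -5.30839864e-01,
         1.23014149e+03],
       [ 6.64000614e-01,  4.50670862e-01, -5.96656484e-01,
         8.33266091e+02],
       [ 1.23812634e-03, -7.98616546e-01, -6.01838915e-01,
         9.03037592e+02],
       [ 0.00000000e+00,  0.00000000e+00,  0.00000000e+00,
         1.00000000e+00]]))
top (np.float64(470.2358674178784), 250.04456695495546, 192.27628964860887, array([[ 1.87600585e-02, -9.97052020e-01,  7.43997941e-02,
         5.04988212e+02],
       [-9.99822130e-01, -1.85635450e-02,  3.33202057e-03,
         1.21661139e+02],
       [-1.94107392e-03, -7.44490695e-02, -9.97222928e-01,
         1.42841741e+03],
       [ 0.00000000e+00,  0.00000000e+00,  0.00000000e+00,
         1.00000000e+00]]))
{'t': 0.1, 'joints': array([ 1.09338521e+00,  4.91470305e-01,  1.55939507e+00, -7.74261475e-07,
        1.09166523e+00, -1.05605389e-01]), 'qvel': array([-0.00187529, -0.00078867, -0.00138852, -0.00130165,  0.00184074,
        0.00069709]), 'tau': array([ 2.94363839e-03, -6.13631630e+01, -2.58612370e+01,  6.93906751e-02,
        4.69773996e-02, -3.96909172e-05]), 'eef_pos': array([226.94697454, 582.11566675, 214.13591939]), 'tcp_rot': array([-3.14065986e+00, -9.81857360e-05,  2.76978724e+00]), 'ft_force': array([ 0.05628372,  0.37695886, -0.31314859]), 'moment': array([ 0.01298152, -0.0190107 ,  0.0148839 ]), 'grip_force': 0.0, 'opening': 1.000896337580073}
```

View pics/scene1.png

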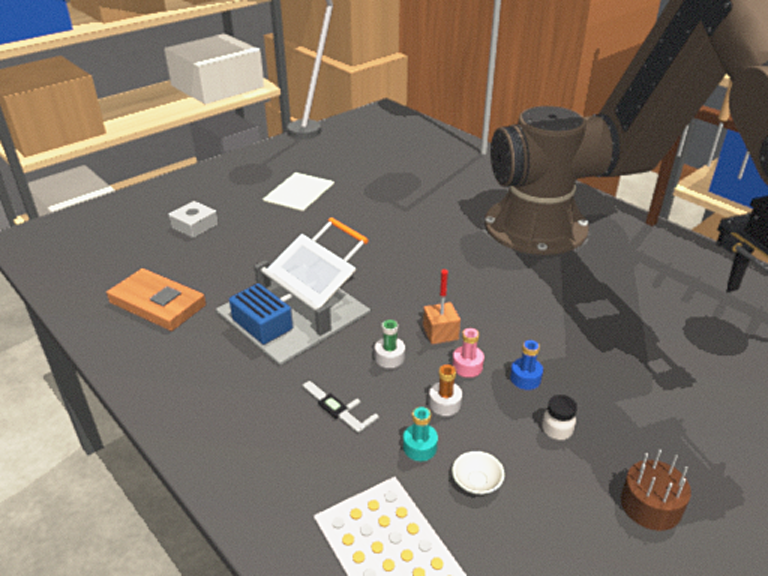

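View pics/top1.png

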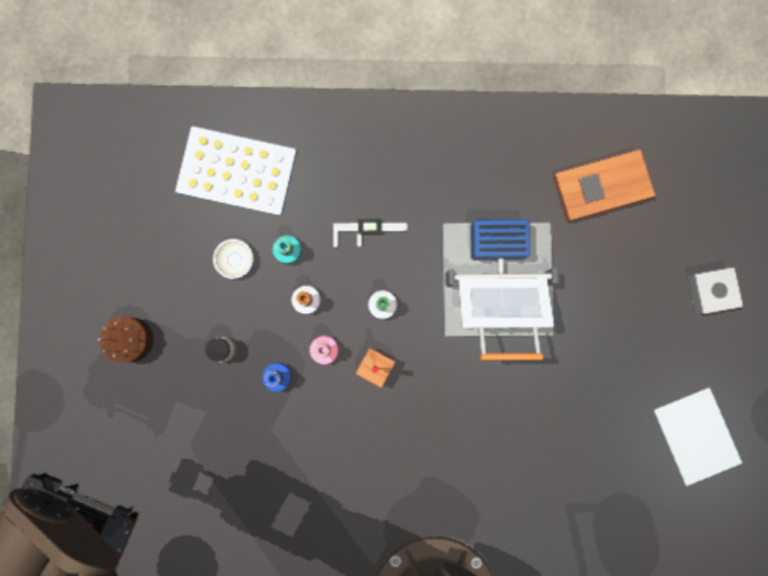

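The scene picture shows the rod at about (443,285), the amber vial at (447,370) and the bar at (348,230). In the top picture they are at (376,368), (306,298) and (512,357). Next I measure them.

```bash
cat > m.py <<'E'
from h import *
def blob(f,lo,hi,box):
    h=cv2.cvtColor(f,cv2.COLOR_RGB2HSV); m=cv2.inRange(h,lo,hi); M=np.zeros_like(m); x0,y0,x1,y1=box; M[y0:y1,x0:x1]=m[y0:y1,x0:x1]
    n,l,s,c=cv2.connectedComponentsWithStats(M); i=1+np.argmax(s[1:,4]); return c[i],s[i],l==i
E
python3 - <<'E'
from m import *
fs,ks=cam("scene"); ft,kt=cam("top")
red=((0,170,90),(6,255,255))
a=blob(fs,*red,(280,170,310,205)); b=blob(ft,*red,(235,230,265,260))
print("rod",a[:2],b[:2],tri(ks,a[0],kt,b[0]))
am=((7,150,60),(25,255,255))
a=blob(fs,*am,(280,235,315,270)); b=blob(ft,*am,(190,185,220,215))
print("amber",a[:2],b[:2],tri(ks,a[0],kt,b[0]), plane(kt,*b[0],80))
og=((7,170,120),(20,255,255))
a=blob(fs,*og,(200,135,260,175)); b=blob(ft,*og,(310,225,375,250))
print("bar",a[:2],b[:2],tri(ks,a[0],kt,b[0]), plane(kt,*b[0],132.5))
ys,xs=np.nonzero(b[2]); r=cv2.minAreaRect(np.c_[xs,ys].astype(np.float32)); p=cv2.boxPoints(r)
P=np.array([plane(kt,*q,132.5) for q in p]); print(P.round(1))
save("s2.png",fs,(190,130,350,320),3)
save("t2.png",ft,(170,130,390,260),3.5)
E
```

```text
rod (array([295.47272727, 187.96363636]), array([294, 180,   4,  17,  55], dtype=int32)) (array([250., 246.]), array([249, 245,   3,   3,   9], dtype=int32)) (array([454.02026386, 123.07450473, 124.33159725]), np.float64(0.7744044731669932))
amber (array([297.36612022, 252.89071038]), array([293, 243,  11,  22, 183], dtype=int32)) (array([202.30769231, 198.48717949]), array([199, 195,   8,   8,  39], dtype=int32)) (array([586.38079075, 264.75004534,  61.56320844]), np.float64(0.4101930218355602)) [585.14431829 262.96756045  80.        ]Traceback (most recent call last):
  File "<stdin>", line 10, in <module>
  File "m.py", line 4, in blob
    n,l,s,c=cv2.connectedComponentsWithStats(M); i=1+np.argmax(s[1:,4]); return c[i],s[i],l==i
                                                     ~~~~~~~~~^^^^^^^^^
    return _wrapfunc(a, 'argmax', axis=axis, out=out, **kwds)
    return bound(*args, **kwds)
ValueError: attempt to get argmax of an empty sequence
```

Call:
arm_command:
  targets:
    - [-172,-157,0,0,1]
    - [-172,-157,0,0,1]
    - [-172,-157,0,0,1]
    - [-172,-157,0,0,1]
    - [-172,-157,0,0,1]

```text
t: 0.7
eef_pos: [330.9, 371.0, 214.7]
tcp_rot: [-3.141, 0.0, 2.769]
ft_force: [0.6, -0.0, -0.2]
opening: 0.997
grip_force: 0.0
```

Call:
arm_command:
  targets:
    - [-172,-157,-30,0,1]
    - [-172,-157,-30,0,1]
    - [-172,-157,-30,0,1]
    - [-172,-157,-30,0,1]
    - [-172,-157,-30,0,1]

```text
t: 1.2
eef_pos: [434.3, 162.3, 245.1]
tcp_rot: [3.141, 0.001, 2.769]
ft_force: [0.3, 1.0, 0.1]
opening: 1.002
grip_force: 0.0
```

```bash
cat >> m.py <<'E'
def shift(p):
    s=env.state(); M=R.from_euler('xyz',s["tcp_rot"]).as_matrix(); print("t",round(s["t"],2),"at",s["eef_pos"].round(1),"yaw",round(s["tcp_rot"][2],3),"shift",(M.T@(np.array(p)-s["eef_pos"])).round(1))
E
python3 - <<'E'
from m import *
shift((454,123,103.5))
fs,ks=cam("scene"); ft,kt=cam("top"); fw,kw=cam("wrist")
h=cv2.cvtColor(ft,cv2.COLOR_RGB2HSV); print(h[236:240,341])
am=((5,130,60),(25,255,255))
a=blob(fs,*am,(200,135,260,175)); b=blob(ft,*am,(310,225,375,250))
print("bar",a[:2],b[:2],tri(ks,a[0],kt,b[0]), plane(kt,*b[0],132.5))
ys,xs=np.nonzero(b[2]); r=cv2.minAreaRect(np.c_[xs,ys].astype(np.float32)); p=cv2.boxPoints(r)
P=np.array([plane(kt,*q,132.5) for q in p]); print(P.round(1))
save("t2.png",ft,(170,130,390,260),3.5)
save("w1.png",fw,None,1.5)
for q in((454,123,150),(586,263,85)): print(proj(kw,q))
E
```

```text
t 1.2 at [434.3 162.3 245.1] yaw 2.769 shift [-32.5 -29.5 141.6]
[[ 13 164 237]
 [ 17 163 242]
 [ 17 162 241]
 [ 13 163 225]]
bar (array([231.8487395 , 153.15966387]), array([219, 145,  27,  18, 119], dtype=int32)) (array([340.74698795, 237.5       ]), array([320, 236,  42,   4, 166], dtype=int32)) (array([ 482.19782686, -125.07069118,  133.72319809]), np.float64(0.644660445791451)) [ 481.93915064 -125.08187108  132.5       ]
[[ 485.   -68.2  132.5]
 [ 487.1 -180.6  132.5]
 [ 478.9 -180.6  132.5]
 [ 476.8  -68.2  132.5]]
(np.float64(226.0044201423173), np.float64(226.29695725788446))
(np.float64(382.29422126405495), np.float64(260.0465312843279))
```

View pics/w1.png

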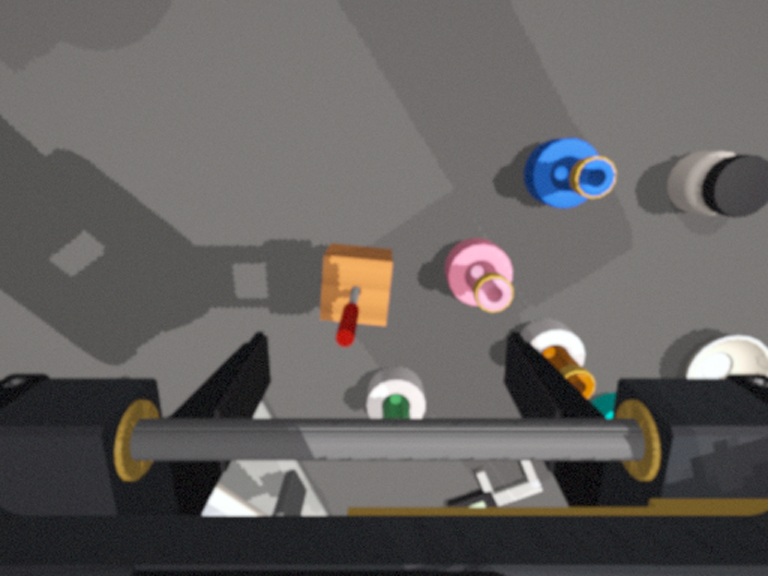

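The wrist view shows the rod's top at about (345,338) and the amber mouth at (580,384). Both are roughly 4 px (about 2 mm) from the predictions. I'll split the difference and grasp.

Call:
arm_command:
  targets:
    - [-32.5,-28.5,40,0,1]
    - [-32.5,-28.5,80,0,1]
    - [-32.5,-28.5,115,0,1]
    - [-32.5,-28.5,141,0,1]
    - [-32.5,-28.5,141,0,1]

```text
t: 1.85
eef_pos: [451.4, 127.2, 101.0]
tcp_rot: [-3.139, -0.005, 2.771]
ft_force: [-0.6, -0.2, 0.4]
opening: 1.002
grip_force: 0.0
```

Call:
arm_command:
  targets:
    - [0,0,0,0,0]
    - [0,0,0,0,0]
    - [0,0,0,0,0]
    - [0,0,0,0,0]
    - [0,0,0,0,0]

```text
t: 2.35
eef_pos: [453.6, 126.5, 104.2]
tcp_rot: [3.141, 0.001, 2.77]
ft_force: [-0.3, 0.6, 0.5]
opening: 0.639
grip_force: 0.0
```

Call:
arm_command:
  targets:
    - [0,0,0,0,0]
    - [0,0,0,0,0]
    - [0,0,0,0,0]
    - [0,0,0,0,0]
    - [0,0,0,0,0]

```text
t: 2.85
eef_pos: [453.4, 126.4, 103.6]
tcp_rot: [3.142, -0.0, 2.77]
ft_force: [-0.1, -0.2, -0.5]
opening: 0.213
grip_force: 0.0
```

Call:
arm_command:
  targets:
    - [0,0,0,0,0]
    - [0,0,0,0,0]
    - [0,0,0,0,0]
    - [0,0,0,0,0]
    - [0,0,0,0,0]

```text
t: 3.35
eef_pos: [453.4, 126.4, 103.6]
tcp_rot: [3.142, -0.0, 2.77]
ft_force: [-0.4, -0.1, -0.5]
opening: 0.126
grip_force: 30.0
```

Call:
arm_command:
  targets:
    - [0,0,-30,0,0]
    - [0,0,-70,0,0]
    - [0,0,-105,0,0]
    - [0,0,-115,0,0]
    - [0,0,-115,0,0]

```text
t: 3.85
eef_pos: [453.8, 126.5, 219.7]
tcp_rot: [3.14, 0.002, 2.77]
ft_force: [0.0, 0.8, 0.0]
opening: 0.119
grip_force: 30.0
```

```bash
python3 - <<'E'
from m import *
shift((583,263,210))
fw,kw=cam("wrist")
s=env.state();M=R.from_euler('xyz',s["tcp_rot"]).as_matrix()
print("tip pred",np.array(proj(kw,s["eef_pos"]+M@[0,0,93.5]))*1.5,"mouth pred",np.array(proj(kw,(585,263,85)))*1.5)
save("w2.png",fw,None,1.5)
E
```

```text
t 3.85 at [453.8 126.5 219.7] yaw 2.77 shift [-70.8 174.1  10.1]
tip pred [385.74427454 289.64334642] mouth pred [626.57419655 369.79896646]
```

View pics/w2.png

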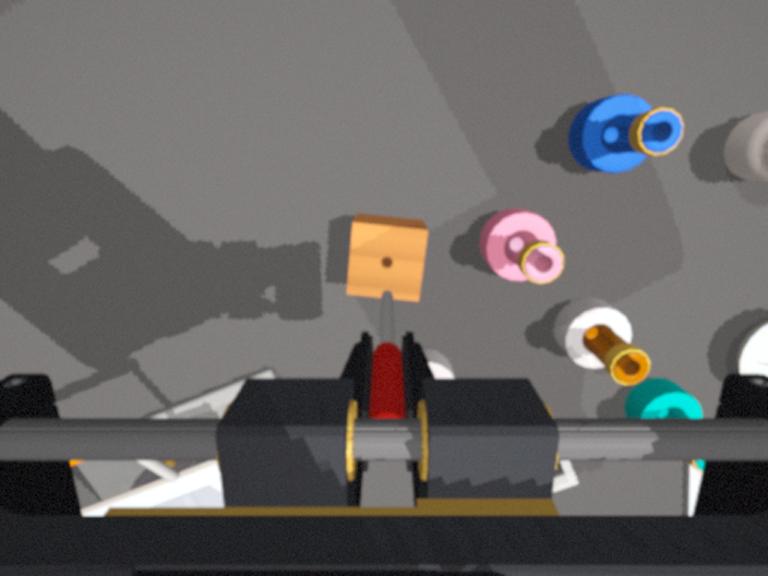

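The tip shows at (388,292), close to the predicted (386,290). The amber mouth shows at (631,365). I'll use the wrist measurement of the mouth.

```bash
python3 - <<'E'
from m import *
fw,kw=cam("wrist")
p=plane(kw,631/1.5,365/1.5,85); q=plane(kw,388/1.5,292/1.5,126); print(p,q)
s=env.state(); shift(s["eef_pos"]+[p[0]-q[0],p[1]-q[1],-11])
E
```

```text
[580.44064071 266.10848051  85.        ] [453.66902928 127.31444032 126.        ]
t 3.95 at [452.9 126.4 217.6] yaw 2.77 shift [-67.7 175.4  10.8]
```

Call:
arm_command:
  targets:
    - [-68,175,0,0,0]
    - [-68,175,0,0,0]
    - [-68,175,0,0,0]
    - [-68,175,0,0,0]
    - [-68,175,8,0,0]

```text
t: 4.45
eef_pos: [582.2, 267.6, 208.0]
tcp_rot: [-3.141, -0.001, 2.772]
ft_force: [-1.1, -0.7, -0.4]
opening: 0.121
grip_force: 30.0
```

Call:
arm_command:
  targets:
    - [0,0,2,0,0]
    - [0,0,2,0,0]
    - [0,0,2,0,0]

```text
t: 4.75
eef_pos: [579.9, 264.0, 208.5]
tcp_rot: [-3.141, -0.001, 2.769]
ft_force: [0.5, 0.4, -0.2]
opening: 0.118
grip_force: 30.0
```

```bash
python3 - <<'E'
from m import *
shift((583,263,120))
fw,kw=cam("wrist")
s=env.state();M=R.from_euler('xyz',s["tcp_rot"]).as_matrix()
t=s["eef_pos"]+M@[0,0,93.5];print(t)
c=proj(kw,t);print("tip pred",c)
c=proj(kw,(t[0],t[1],85));print("mouth ideal",c)
print((np.array([c])-[196,130])*5)
save("w3.png",fw,(196,130,316,230),5)
E
```

```text
t 4.75 at [579.9 264.  208.5] yaw 2.769 shift [-3.3  0.2 88.5]
[580.02508127 264.08260831 115.39584762]
tip pred (np.float64(257.7566849459343), np.float64(194.53497562248944))
mouth ideal (np.float64(257.7637520352354), np.float64(185.43481413874187))
[[308.81876018 277.17407069]]
```

View pics/w3.png

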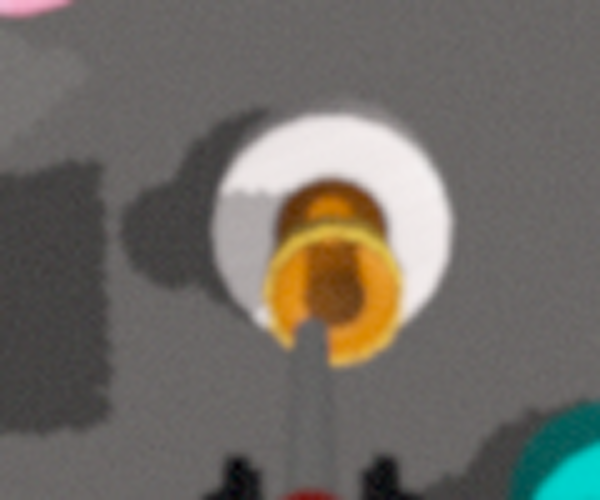

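The collar ring's centre is at about (333,294) in the crop. It should be at about (312,274) for the tip at (312,320), so I need about -4 mm in x and +4.4 mm in y. I'll correct, lower 20 mm and check.

Call:
arm_command:
  targets:
    - [-4,4.2,5,0,0]
    - [-4,4.2,20,0,0]
    - [-4,4.2,20,0,0]
    - [-4,4.2,20,0,0]

```text
t: 5.2
eef_pos: [585.7, 267.1, 188.7]
tcp_rot: [-3.142, -0.0, 2.77]
ft_force: [-0.2, 0.1, 0.1]
opening: 0.123
grip_force: 30.0
```

```bash
python3 - <<'E'
from m import *
shift((583,263,120))
fw,kw=cam("wrist")
s=env.state();M=R.from_euler('xyz',s["tcp_rot"]).as_matrix()
t=s["eef_pos"]+M@[0,0,93.5];print(t)
for z in (t[2],85): print((np.array(proj(kw,(t[0],t[1],z)))-[196,130])*5)
save("w4.png",fw,(196,130,316,230),5)
E
```

```text
t 5.2 at [585.7 267.1 188.7] yaw 2.77 shift [ 1.  -4.8 68.7]
[585.84665523 267.25655668  95.63375529]
[308.98402711 322.3973325 ]
[308.9702061  305.41147535]
```

View pics/w4.png

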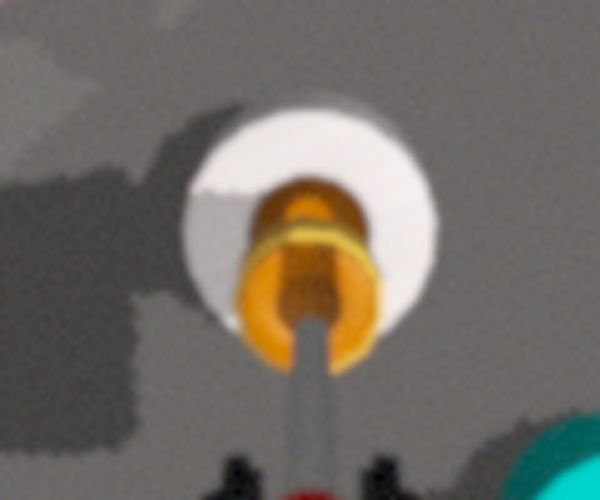

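Laterally it is aligned (309 against 312). The ring is about 7 px high, so I'll shift +1.2 mm in x and insert.

Call:
arm_command:
  targets:
    - [1.2,-0.4,4,0,0]
    - [1.2,-0.4,14,0,0]
    - [1.2,-0.4,22,0,0]
    - [1.2,-0.4,30,0,0]
    - [1.2,-0.4,30,0,0]

```text
t: 5.75
eef_pos: [583.8, 267.1, 157.1]
tcp_rot: [-3.14, -0.002, 2.77]
ft_force: [-1.3, -0.0, -0.9]
opening: 0.125
grip_force: 30.0
```

Call:
arm_command:
  targets:
    - [0,0,15,0,0]
    - [0,0,28,0,0]
    - [0,0,38,0,0]
    - [0,0,44,0,0]
    - [0,0,46,0,0]

```text
t: 6.25
eef_pos: [584.2, 267.3, 111.9]
tcp_rot: [-3.141, -0.001, 2.77]
ft_force: [1.1, -0.1, -0.0]
opening: 0.122
grip_force: 30.0
```

Call:
arm_command:
  targets:
    - [0,0,0,0,0]
    - [0,0,0,0,0]
    - [0,0,0,0,0]

```text
t: 6.55
eef_pos: [584.5, 267.4, 113.1]
tcp_rot: [3.141, 0.001, 2.77]
ft_force: [1.1, 0.6, -1.0]
opening: 0.122
grip_force: 30.0
```

Call:
arm_command:
  targets:
    - [0,0,3,0,0]
    - [0,0,3,0,0]
    - [0,0,3,0,0.5]
    - [0,0,3,0,1]
    - [0,0,3,0,1]

```text
t: 7.05
eef_pos: [584.4, 267.3, 109.7]
tcp_rot: [3.141, 0.0, 2.77]
ft_force: [0.9, 0.5, 0.7]
opening: 0.318
grip_force: 0.0
```

Call:
arm_command:
  targets:
    - [0,0,0,0,1]
    - [0,0,0,0,1]
    - [0,0,0,0,1]
    - [0,0,0,0,1]
    - [0,0,0,0,1]

```text
t: 7.55
eef_pos: [584.3, 267.3, 109.6]
tcp_rot: [3.142, -0.0, 2.77]
ft_force: [-0.8, -0.5, 0.2]
opening: 0.739
grip_force: 0.0
```

Call:
arm_command:
  targets:
    - [0,0,-40,0,1]
    - [0,0,-80,0,1]
    - [0,0,-120,0,1]
    - [0,0,-135,0,1]
    - [0,0,-135,0,1]

```text
t: 8.05
eef_pos: [585.0, 267.6, 247.2]
tcp_rot: [3.139, 0.003, 2.77]
ft_force: [0.3, -1.0, -0.5]
opening: 1.002
grip_force: 0.0
```

```bash
python3 - <<'E'
from m import *
shift((482,-125,260))
fs,ks=cam("scene"); ft,kt=cam("top")
red=((0,170,90),(6,255,255))
a=blob(fs,*red,(270,200,320,270))
h=cv2.cvtColor(fs,cv2.COLOR_RGB2HSV)
print("rod",a[:2],"expected handle span z100..155:",proj(ks,(585,266,100)),proj(ks,(585,266,155)))
E
```

```text
t 8.05 at [585.  267.6 247.2] yaw 2.77 shift [ -46.7 -403.1  -13.8]
rod (array([298.37333333, 234.2       ]), array([296, 225,   5,  19,  75], dtype=int32)) expected handle span z100..155: (np.float64(299.0072731804205), np.float64(241.89560327216853)) (np.float64(300.25722567350516), np.float64(225.36750089445016))
```

The rod's red handle spans rows 225 to 244, where a fully seated rod should show, so it is down. Next is the guard: the bar is at (482,-125,133) and the station yaw is about 0.02, so the tool yaw should be about 1.59.

Call:
arm_command:
  targets:
    - [-46,-403,-14,68,0.4]
    - [-46,-403,-14,68,0.4]
    - [-46,-403,-14,68,0.4]
    - [-46,-403,-14,68,0.4]
    - [-46,-403,-14,68,0.4]

```text
t: 8.65
eef_pos: [519.1, 24.1, 251.6]
tcp_rot: [-3.139, -0.001, 2.014]
ft_force: [0.7, 0.5, 0.2]
opening: 0.637
grip_force: 0.0
```

```bash
python3 - <<'E'
from m import *
shift((482,-125,260))
E
```

```text
t 8.65 at [519.1  24.1 251.6] yaw 2.014 shift [-118.8  -97.5   -8.3]
```

Call:
arm_command:
  targets:
    - [-119,-97,-8,24.3,0.4]
    - [-119,-97,-8,24.3,0.4]
    - [-119,-97,-8,24.3,0.4]
    - [-119,-97,-8,24.3,0.4]
    - [-119,-97,-8,24.3,0.4]

```text
t: 9.15
eef_pos: [484.1, -124.5, 259.9]
tcp_rot: [-3.14, -0.001, 1.594]
ft_force: [-0.4, -0.0, 0.7]
opening: 0.402
grip_force: 0.0
```

```bash
python3 - <<'E'
from m import *
shift((482,-125,114))
fw,kw=cam("wrist")
b=blob(fw,(5,130,60),(25,255,255),(0,0,512,384)); print(b[:2],plane(kw,*b[0],132.5))
for y,x in((-69,481),(-181,483)): print(np.array(proj(kw,(x,y,132.5)))*1.5)
save("w5.png",fw,None,1.5)
E
```

```text
t 9.15 at [ 484.1 -124.5  259.9] yaw 1.594 shift [ -0.6  -1.8 145.9]
(array([294.5722248 , 339.29818857]), array([ 121,  332,  302,   12, 2153], dtype=int32)) [ 531.23590366 -311.8913947   132.5       ]
[384.61902536 191.39344468]
[383.87198341 354.01700399]
```

View pics/w5.png

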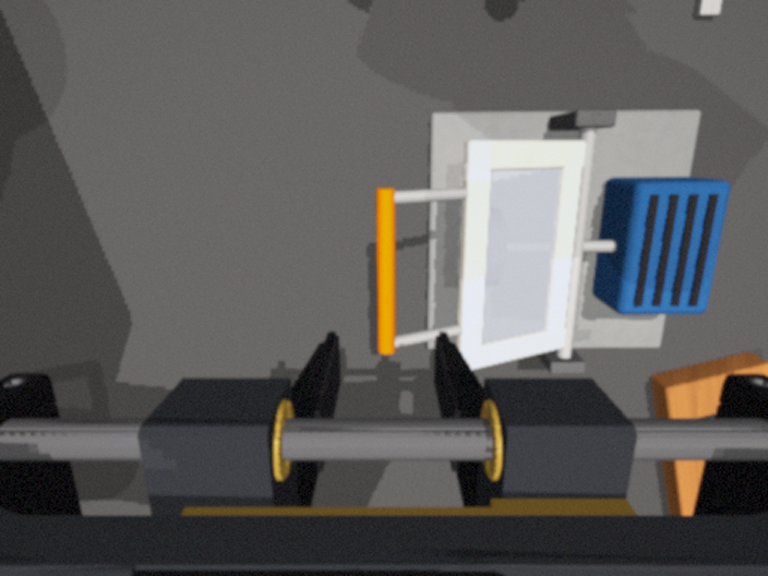

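The wrist view shows the bar at column 385, rows 188 to 354, which matches the prediction, and the fingers straddle it. I'll descend and grip.

Call:
arm_command:
  targets:
    - [0,-1,40,0,0.4]
    - [0,-1,80,0,0.4]
    - [0,-1,115,0,0.4]
    - [0,-1,138,0,0.4]
    - [0,-1,146,0,0.4]

```text
t: 9.7
eef_pos: [483.0, -121.6, 112.7]
tcp_rot: [-3.137, -0.002, 1.599]
ft_force: [0.6, 0.3, 0.6]
opening: 0.4
grip_force: 0.0
```

Call:
arm_command:
  targets:
    - [0,0,0,0,0.4]
    - [0,0,0,0,0]
    - [0,0,0,0,0]
    - [0,0,0,0,0]
    - [0,0,0,0,0]

```text
t: 10.2
eef_pos: [483.2, -123.6, 115.8]
tcp_rot: [-3.141, -0.0, 1.596]
ft_force: [-20.1, -4.9, 14.1]
opening: 0.12
grip_force: 16.3
```

Call:
arm_command:
  targets:
    - [0,0,0,0,0]
    - [0,0,0,0,0]
    - [0,0,0,0,0]
    - [0,0,0,0,0]

```text
t: 10.6
eef_pos: [483.0, -123.6, 115.8]
tcp_rot: [-3.141, -0.0, 1.596]
ft_force: [-5.7, -0.8, 6.9]
opening: 0.116
grip_force: 30.0
```

```bash
python3 - <<'E'
from m import *
shift((636,-122,211))
ft,kt=cam("top"); fs,ks=cam("scene")
# check hinge: bar rel. cheeks; top view crop
save("t3.png",ft,(290,140,380,245),5)
for p in ((636,-122,60),(634,-22,60),(638,-222,60),(634,-22,73),(638,-222,73)): print(((np.array(proj(kt,p))-[290,140])*5).round())
E
```

```text
t 10.6 at [ 483.  -123.6  115.8] yaw 1.596 shift [ -2.2 152.8 -95.3]
[226. 220.]
[ 55. 220.]
[397. 220.]
[ 57. 218.]
[403. 218.]
```

View pics/t3.png

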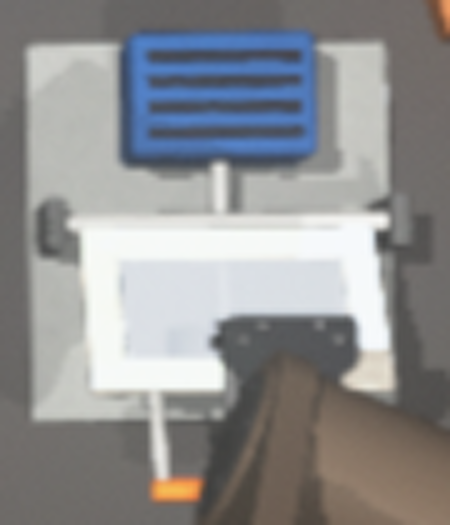

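The top view confirms the hinge axis at the predicted place, crop row 220, with cheeks at columns 55 and 397. I'll work out the arc rows.

```bash
python3 - <<'E'
import numpy as np
u=np.linspace(0,1,26); u=u*u*(3-2*u); a=-1.13*(1-u)
y=170*(np.sin(a)+np.sin(1.13)); z=170*(np.cos(a)-np.cos(1.13))
for c in range(5):
    i=5*c; print([[round(-.006*(y[j]-y[i]),1),round(y[j]-y[i],1),round(-(z[j]-z[i]),1),0,0] for j in range(i+1,i+6)])
E
```

```text
[[np.float64(-0.0), np.float64(0.4), np.float64(-0.8), 0, 0], [np.float64(-0.0), np.float64(1.5), np.float64(-3.1), 0, 0], [np.float64(-0.0), np.float64(3.4), np.float64(-6.8), 0, 0], [np.float64(-0.0), np.float64(6.1), np.float64(-11.7), 0, 0], [np.float64(-0.1), np.float64(9.6), np.float64(-17.5), 0, 0]]
[[np.float64(-0.0), np.float64(4.3), np.float64(-6.6), 0, 0], [np.float64(-0.1), np.float64(9.6), np.float64(-13.8), 0, 0], [np.float64(-0.1), np.float64(15.7), np.float64(-21.3), 0, 0], [np.float64(-0.1), np.float64(22.7), np.float64(-28.9), 0, 0], [np.float64(-0.2), np.float64(30.5), np.float64(-36.4), 0, 0]]
[[np.float64(-0.1), np.float64(8.6), np.float64(-7.2), 0, 0], [np.float64(-0.1), np.float64(17.8), np.float64(-14.0), 0, 0], [np.float64(-0.2), np.float64(27.5), np.float64(-20.2), 0, 0], [np.float64(-0.2), np.float64(37.6), np.float64(-25.6), 0, 0], [np.float64(-0.3), np.float64(47.8), np.float64(-30.3), 0, 0]]
[[np.float64(-0.1), np.float64(10.1), np.float64(-3.9), 0, 0], [np.float64(-0.1), np.float64(20.0), np.float64(-7.0), 0, 0], [np.float64(-0.2), np.float64(29.4), np.float64(-9.3), 0, 0], [np.float64(-0.2), np.float64(38.1), np.float64(-11.0), 0, 0], [np.float64(-0.3), np.float64(45.9), np.float64(-12.1), 0, 0]]
[[np.float64(-0.0), np.float64(6.8), np.float64(-0.7), 0, 0], [np.float64(-0.1), np.float64(12.3), np.float64(-1.0), 0, 0], [np.float64(-0.1), np.float64(16.4), np.float64(-1.1), 0, 0], [np.float64(-0.1), np.float64(19.0), np.float64(-1.2), 0, 0], [np.float64(-0.1), np.float64(19.9), np.float64(-1.2), 0, 0]]
```

Call:
arm_command:
  targets:
    - [0,0.4,-0.8,0,0]
    - [0,1.5,-3.1,0,0]
    - [0,3.4,-6.8,0,0]
    - [0,6.1,-11.7,0,0]
    - [0,9.6,-17.5,0,0]

```text
t: 11.2
eef_pos: [491.9, -123.4, 132.8]
tcp_rot: [-3.138, -0.001, 1.596]
ft_force: [-8.0, -2.5, 2.0]
opening: 0.117
grip_force: 30.0
```

Call:
arm_command:
  targets:
    - [0,4.3,-6.6,0,0]
    - [-0.1,9.6,-13.8,0,0]
    - [-0.1,15.7,-21.3,0,0]
    - [-0.1,22.7,-28.9,0,0]
    - [-0.2,30.5,-36.4,0,0]

```text
t: 11.7
eef_pos: [521.2, -122.5, 169.9]
tcp_rot: [-3.135, -0.001, 1.596]
ft_force: [-16.4, 0.6, 15.5]
opening: 0.116
grip_force: 30.0
```

Call:
arm_command:
  targets:
    - [-0.1,8.4,-8,0,0]
    - [-0.1,17.3,-15,0,0]
    - [-0.2,27,-21.2,0,0]
    - [-0.2,37,-26.6,0,0]
    - [-0.3,47.3,-31.3,0,0]

```text
t: 12.2
eef_pos: [570.9, -121.8, 201.7]
tcp_rot: [-3.141, -0.0, 1.596]
ft_force: [-4.2, 1.9, 4.4]
opening: 0.118
grip_force: 30.0
```

Call:
arm_command:
  targets:
    - [-0.1,10.1,-3.9,0,0]
    - [-0.1,20.0,-7,0,0]
    - [-0.2,29.4,-9.3,0,0]
    - [-0.2,38.1,-11,0,0]
    - [-0.3,45.9,-12.1,0,0]

```text
t: 12.7
eef_pos: [617.6, -120.9, 212.8]
tcp_rot: [3.141, -0.0, 1.596]
ft_force: [-3.3, 2.6, 5.2]
opening: 0.117
grip_force: 30.0
```

```bash
cat > g.py <<'E'
from m import *
shift((636,-122,211)); s=env.state(); print(s["ft_force"].round(1),s["grip_force"])
ft,kt=cam("top"); fs,ks=cam("scene")
am=((5,130,60),(25,255,255))
b=blob(fs,*am,(160,70,280,175)); print(b[:2])
ys,xs=np.nonzero(b[2]); i=np.argmin(xs); j=np.argmax(xs)
print("scene ends",(xs[i],ys[xs==xs[i]].mean()),(xs[j],ys[xs==xs[j]].mean()))
h=np.array([636,-122.,60]); ex=np.array([1,.019,0]); ey=np.array([-.019,1,0])
for a in(-.5,-.3,-.2,-.1,-.05,0,.05,.1):
    c=h+170*(np.sin(a)*ex+np.cos(a)*np.array([0,0,1])); print(a,*[np.array(proj(ks,c+e*ey)).round(1) for e in(-56,56)],"top",*[np.array(proj(kt,c+e*ey)).round(1) for e in(-56,56)])
bt=blob(ft,*am,(300,120,380,245)); print("top",bt[:2])
E
python3 g.py
```

```text
t 12.7 at [ 617.6 -120.9  212.8] yaw 1.596 shift [-1.6 18.4  1.8]
[-3.3  2.6  5.2] 30.02112865447998
(array([199.82022472, 145.4494382 ]), array([193, 139,  16,  13,  89], dtype=int32))
scene ends (np.int64(193), np.float64(142.0)) (np.int64(208), np.float64(148.5))
-0.5 [200.4 133.1] [224.4 147.7] top [367.5 210. ] [324.3 210. ]
-0.3 [191.5 132.8] [215.5 147.7] top [368.6 197.6] [324.9 197.7]
-0.2 [186.8 133.4] [210.7 148.5] top [368.9 191.1] [325.1 191.1]
-0.1 [181.9 134.6] [205.8 149.9] top [369.  184.5] [325.2 184.5]
-0.05 [179.4 135.5] [203.3 150.8] top [369.  181.2] [325.2 181.2]
0 [177.  136.4] [200.8 151.9] top [368.9 177.9] [325.2 177.9]
0.05 [174.5 137.5] [198.3 153.1] top [368.9 174.6] [325.1 174.6]
0.1 [172.  138.7] [195.8 154.5] top [368.7 171.3] [325.  171.3]
top (array([376.08441558, 129.56493506]), array([370, 120,  10,  27, 154], dtype=int32))
```

The guard is at about -0.12 rad by both views. I'll finish the last 19 mm.

Call:
arm_command:
  targets:
    - [0,6.5,-0.2,0,0]
    - [-0.1,12,-0.4,0,0]
    - [-0.1,16,-0.4,0,0]
    - [-0.1,18.5,-0.4,0,0]
    - [-0.1,19.3,-0.4,0,0]

```text
t: 13.3
eef_pos: [636.7, -120.3, 213.2]
tcp_rot: [3.141, -0.001, 1.596]
ft_force: [-2.7, 4.5, 6.2]
opening: 0.115
grip_force: 30.0
```

Call:
arm_command:
  targets:
    - [0,0,0,0,0]
    - [0,0,0,0,0]
    - [0,0,0,0,0]
    - [0,0,0,0,0]
    - [0,0,0,0,0]

```text
t: 13.8
eef_pos: [636.5, -120.3, 213.2]
tcp_rot: [3.141, -0.001, 1.596]
ft_force: [-0.9, 3.0, 6.4]
opening: 0.12
grip_force: 30.0
```

```bash
python3 g.py; python3 - <<'E'
from m import *
fs,ks=cam("scene"); save("s9.png",fs,(130,100,330,290),3)
a=blob(fs,(0,170,90),(6,255,255),(270,200,320,270)); print("rod",a[:2])
ft,kt=cam("top"); am=((5,130,60),(25,255,255)); print("top bar",blob(ft,*am,(318,160,360,215))[:2])
E
```

```text
t 13.8 at [ 636.5 -120.3  213.2] yaw 1.596 shift [-1.7 -0.6  2.2]
[-0.9  3.   6.4] 30.023411214351654
(array([194.63529412, 147.58823529]), array([188, 141,  15,  13,  85], dtype=int32))
scene ends (np.int64(188), np.float64(144.0)) (np.int64(202), np.float64(151.5))
-0.5 [200.4 133.1] [224.4 147.7] top [367.5 210. ] [324.3 210. ]
-0.3 [191.5 132.8] [215.5 147.7] top [368.6 197.6] [324.9 197.7]
-0.2 [186.8 133.4] [210.7 148.5] top [368.9 191.1] [325.1 191.1]
-0.1 [181.9 134.6] [205.8 149.9] top [369.  184.5] [325.2 184.5]
-0.05 [179.4 135.5] [203.3 150.8] top [369.  181.2] [325.2 181.2]
0 [177.  136.4] [200.8 151.9] top [368.9 177.9] [325.2 177.9]
0.05 [174.5 137.5] [198.3 153.1] top [368.9 174.6] [325.1 174.6]
0.1 [172.  138.7] [195.8 154.5] top [368.7 171.3] [325.  171.3]
top (array([375.99333333, 129.06666667]), array([370, 120,  10,  25, 150], dtype=int32))
rod (array([298.45, 233.9 ]), array([296, 225,   6,  19,  80], dtype=int32))
top bar (array([329.88372093, 178.46511628]), array([325, 177,  11,   4,  43], dtype=int32))
```

View pics/s9.png

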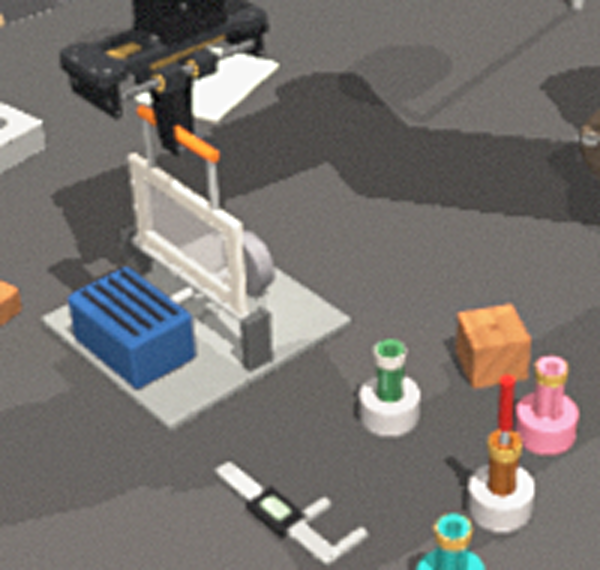

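The picture shows the guard upright with its bar gripped at about (178,135), and the rod seated in the amber vial at about (506,420). The top view puts the bar at row 178.5, which means about -0.01 rad. I'm handing it in.

```bash
python3 -c "
from cell import env
print(env.job_done())"
```

```text
the job is handed in; nothing more can be done
None
```

I handed the job in at about 14 s: the oiler rod is fully down in the amber vial and let go, and the guard is gripped and still at about -0.01 rad from upright; the hand-in gave no verdict.

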